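# Clip the balcony-door key onto the tray's key eye

### The arm

A 7-joint arm with a two-finger parallel gripper is mounted at the origin on the work surface. World frame = base frame: x ahead of the robot, y to its left, z up, the work surface at z = 0. Lengths are in m, angles in rad, forces in N, time in s.
With the tool pointing down it reaches from about 0.4 to 0.75 m from the base axis. Payload 19.5 kg.
Tool frame: the origin (TCP) lies on the centre line of the jaws, within the pads' length; the fingertips stand 25 mm ahead of it and the grasp point (between the pads) lies 6 mm ahead of it; z points along the fingers, y is the direction in which the jaws open and shut (so a half turn about z gives the same grasp; the last joint's range is limited). The gripper opens to 85 mm and grips with 20 to 120 N. Pads are 22 mm wide; open, the fingers measure 114 mm over their backs; the gripper's body (76 mm by 85 mm) begins 54 mm behind the grasp point. The pads swing forward as they close: fully open they stand 13 mm farther back than shut.
Start: joints at [1.226, 0.707, -0.028, 1.485, 0.022, 0.951, -0.075], TCP at [0.171, -0.549, 0.256] pointing down, gripper open.
Joint ranges: [-2.71, 2.71], [-0.32, 2.16], [-1.57, 1.52], [0, 2.45], [-1.46, 4.6], [0, 2.02], [-2.83, 2.83]. Speed limits (rad/s): [1.89, 1.89, 2.57, 2.57, 3.01, 3.01, 3.01].

### API

Orientations are given as [roll, pitch, yaw] about the fixed x, y, z axes, in that order (R = Rz(yaw) Ry(pitch) Rx(roll)).
In Python, from plant import observe, read_camera, sign_off gives the robot as it stands.
- The arm moves only by the tool step_arm, never from a script. Its arguments are lists of equal length, an entry for each row: "dp": the shift along the world's x, y, z in m, a list of three; "spin": the turn about the world's z in rad. A call has exactly 5 rows; each row is the pose to reach, as a shift and turn from the pose commanded when the call began; what a row does not reach only later rows make up. A row lasts 1/8 s, in which the tool goes at most 62.5 mm and 10.7 degrees, less where a joint would pass 70% of its speed; a pose out of reach is approached as far as the arm can. A call with a gripper value outside its range is refused whole. "grip" is the opening, from 0 (shut) to 1 (fully open), set as the call begins (left out, the last holds). The fingers move at their own pace and stop on an object; "force" is the grip in N (left out, the last holds). Time passes only in rows, so rows that repeat a pose let the fingers close, or fill a call up. It gives the time, the measured TCP pose, the force and the opening at its end, in the units of the state.
- observe(): the state, without advancing time (a new reading comes with each control period).
- read_camera(name): name is "scene" or "top" or "wrist"; returns a dict with "img" (400x640x3 uint8, red, green, blue), "depth" (400x640 float32, m along the optical axis (not along the pixel's ray), 0 where there is no reading), "fx", "fy", "cx", "cy" (pixels), "T" (4x4, takes a point from camera to world coordinates); the wrist camera has in their place "tool_from_camera" (4x4, takes a point from camera to tool coordinates, whose origin is the TCP and whose axes are the flange's). Camera axes: x right, y up, looking along -z (the intrinsics and any distortion apply to the point x, -y, -z); pixel columns grow to the right and rows downward; lengths in m; the calibration is good to about 2 mm. A picture is of the moment at which its call begins: read the wrist's pose just before it.
- sign_off(): hands the job in, once; it reports no verdict.
The state is a dict: "time_s": time; "qpos": joint angles; "joint_vel": joint speeds; "effort": joint torques, N m; "eef_pos": TCP position; "eef_rot": TCP orientation; "ft_force": force on the tool from outside, world axes, zero at the start; "ft_torque": the same for the moment, N m; "gripper_width": opening from 0.0 (shut) to 1.0 (fully open).
Only numpy, scipy, OpenCV 4.12 (cv2) and the standard library are available. Lean on these libraries where they do the work, as an engineer would, in place of code of your own. Each camera call takes 0.05 s, during which the arm holds its last target.

### The job

Clip the green key clip onto the steel eye of the key dock on the bamboo tray: push the clip's mouth against the eye's upright front rod so that the sprung gate gives way inward and snaps shut again with the rod caught inside. Leave the clip lying flat on the tray, let go of it, and leave the orange clip where it lies.

Things in the scene. Friction and masses are not known exactly. Their poses are not given: they have to be found in the camera images.
- green_clip_mid (a point): Middle of the green handle (grip: 55 long x, 24 wide y, 28 high) of the target snap hook, ~130 g, flat on the tray; 14 mm above its underside. +x handle to mouth, z up. Dark steel fork 18 mm high: cross-piece to x=34, then prongs with inner faces at y=+-18, ending at x=102 mm; space between open above and below. Brass key sticks 35 mm out behind.
- green_clip_gate (a joint): Bright gate bar, 5 mm thick, across the green clip's mouth at x=98 mm from green_clip_mid, hinged at y=+22.5, 40 mm long, free end at -y. rad: 0 shut, grows swinging inward (only way), max 1.5. Light spring: 1 to 4 N at mid-gate. It snaps shut behind the rod once the rod's axis is under about 55 mm ahead of green_clip_mid; the cross-piece stops the rod at 38 mm.
- eye (a point): On the axis of the fixed steel eye's upright front rod, 14 mm above the tray's top (level with green_clip_mid when the clip lies there). Rod 8 mm thick, rises 55 mm from the tray, then runs level along +x to a dark wood block (50 wide, 75 high), face 85 mm beyond the rod. z up. Open on its -x side: bring the clip mouth first along +x, or within 30 degrees of it.
- orange_clip_mid (a point): Middle of the orange handle of a like clip on the tray, axes the same; not to be moved. Also on the tray, beyond the clips beside the dock: grey soap pump 158 mm high, white cup with comb and brush (160 mm), small blue dish with nail clipper. Bamboo tray 420 x 660 mm, top 12 mm above the counter, rim 8 mm higher.
Mind the look-alikes: they are no part of the job. Leave any red or turquoise look-alike of the part that bears green_clip_mid alone.

How it is judged:
By the outcome, as a careful person would: the job done as asked, in the order asked, and still so for the second after the job is handed in, with the robot touching nothing.
It also fails if it takes over 38 s, if anything falls off the work surface, if the arm or the gripper's body presses on something with over 40 N, if the wrist force passes 120 N, or if a joint passes its speed limit or range.

## Working session

There is one attempt and no reset: what is moved stays moved. The work goes in short steps, Python scripts to look and compute and a tool call to move; the robot and the scene stay as the last step left them, time stands still between calls to the robot, and variables do not carry over. Pictures are saved under pics/ and viewed, and the job is handed in when it is done.

Besides the shell and the picture viewer there is one more tool, called after "Emit:" in YAML: its name, and indented under it one key for each argument. step_arm: Moves the arm, as the interface text tells. Its arguments: {"type":"object","properties":{"dp":{"type":"array"},"spin":{"type":"array"},"grip":{"type":"number"},"force":{"type":"number"}},"required":["dp","spin"]}

```bash
ls; mkdir -p pics
cat > h.py <<'E'
import numpy as np, cv2
from plant import observe, read_camera
def grab(n):
    c=read_camera(n); return c
def save(c,name): cv2.imwrite('pics/'+name,cv2.cvtColor(c['img'],cv2.COLOR_RGB2BGR))
def ray(c,u,v,T=None):
    T=c['T'] if T is None else T
    d=T[:3,:3]@np.array([(u-c['cx'])/c['fx'],-(v-c['cy'])/c['fy'],-1.0]); return T[:3,3],d
def onplane(c,u,v,z,T=None):
    o,d=ray(c,u,v,T); return o+d*(z-o[2])/d[2]
E
python3 - <<'E'
from h import *
import pickle
o=observe(); print({k:np.round(v,3) for k,v in o.items()})
for n in('scene','top'):
    c=grab(n); save(c,n+'0.png'); pickle.dump(c,open(n+'0.pkl','wb')); print(n,[k for k in c],c['fx'],c['cx'],c['cy'],np.round(c['T'],3))
E
```

```text
pics
{'time_s': np.float64(0.0), 'qpos': array([ 1.226,  0.707, -0.028,  1.485,  0.022,  0.951, -0.076]), 'joint_vel': array([-0.   ,  0.001, -0.001,  0.001, -0.001,  0.001, -0.   ]), 'effort': array([-1.0000e-03, -8.8321e+01,  1.2340e+00, -2.3616e+01,  1.7000e-02,
        7.0000e-03, -0.0000e+00]), 'eef_pos': array([ 0.171, -0.549,  0.256]), 'eef_rot': array([-3.141,  0.   ,  0.303]), 'ft_force': array([ 0.612,  0.274, -0.378]), 'ft_torque': array([ 0.014,  0.075, -0.049]), 'gripper_width': np.float64(1.003)}
scene ['img', 'depth', 'fx', 'fy', 'cx', 'cy', 'T'] 457.9288201167384 314.6003468570845 191.49692568798991 [[ 0.674 -0.609  0.417  0.943]
 [ 0.738  0.549 -0.392 -0.585]
 [ 0.01   0.572  0.82   1.114]
 [ 0.     0.     0.     1.   ]]
top ['img', 'depth', 'fx', 'fy', 'cx', 'cy', 'T'] 422.62383307453985 320.03839145465776 193.56659865468154 [[ 0.007  0.996 -0.094  0.3  ]
 [-1.     0.006 -0.017 -0.096]
 [-0.016  0.094  0.995  1.149]
 [ 0.     0.     0.     1.   ]]
```

View pics/scene0.png

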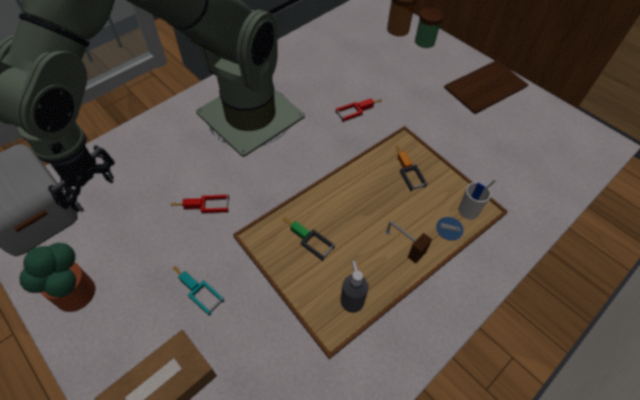

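View pics/top0.png

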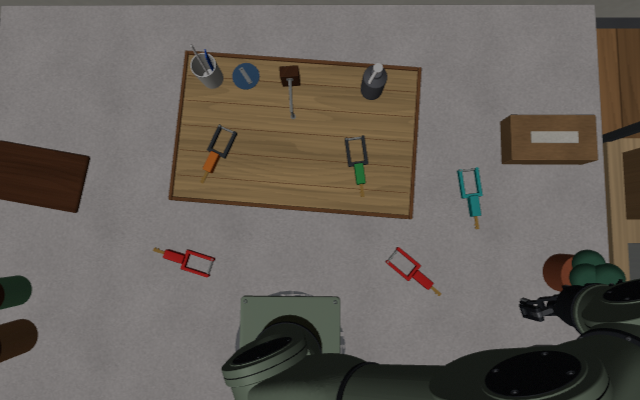

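Green clip at top (360,174) and scene (300,230). It is the only green one; the reds at (185,258) and (412,268) and the turquoise at (470,195) are look-alikes off the tray. The orange clip is at (215,150). The eye's rod is at top (292,115), with its block at (290,75).

Run:
```python
from h import *
import pickle
C={n:pickle.load(open(n+'0.pkl','rb')) for n in('scene','top')}
for n,c in C.items():
    hsv=cv2.cvtColor(c['img'],cv2.COLOR_RGB2HSV)
    for nm,lo,hi in(('green',(50,120,50),(75,255,255)),('orange',(8,190,120),(16,255,255))):
        m=cv2.inRange(hsv,lo,hi)
        k,l,s,ce=cv2.connectedComponentsWithStats(m)
        for i in range(1,k):
            if s[i,4]>30:
                cnt=(l==i).astype(np.uint8); ct=cv2.findContours(cnt,0,1)[0][0]
                r=cv2.minAreaRect(ct)
                print(n,nm,s[i],ce[i],r, onplane(c,*ce[i],0.04).round(4), onplane(c,*ce[i],.03).round(4))
c=C['top'];d=c['depth']
im=cv2.cvtColor(c['img'],cv2.COLOR_RGB2BGR)
a=cv2.resize(im[60:200,270:400],None,fx=5,fy=5,interpolation=cv2.INTER_CUBIC)[:600]; cv2.imwrite('pics/topcrop.png',a)
c=C['scene'];im=cv2.cvtColor(c['img'],cv2.COLOR_RGB2BGR)
cv2.imwrite('pics/scenecrop.png',cv2.resize(im[190:290,270:440],None,fx=4.6,fy=4.6,interpolation=cv2.INTER_CUBIC))
```

```text
scene green [291 222  19  15 139] [299.36690647 229.07913669] ((299.34002685546875, 229.3800048828125), (18.600004196166992, 7.800001621246338), 36.869895935058594) [ 0.4609 -0.1861  0.04  ] [ 0.4564 -0.1824  0.03  ]
scene orange [399 152  12  13  77] [404.77922078 158.03896104] ((404.7205810546875, 157.86767578125), (14.234382629394531, 5.487954616546631), 59.03623962402344) [0.4883 0.2138 0.04  ] [0.4841 0.2212 0.03  ]
top green [354 163  11  22 179] [359.24581006 173.10614525] ((359.3899841308594, 173.22999572753906), (20.93036460876465, 8.626703262329102), 81.8698959350586) [ 0.4596 -0.1807  0.04  ] [ 0.4611 -0.1815  0.03  ]
top orange [203 152  15  20 148] [209.86486486 161.29054054] ((209.9000244140625, 161.20001220703125), (7.155416965484619, 19.230182647705078), 26.56505012512207) [0.4894 0.217  0.04  ] [0.4911 0.2198 0.03  ]
```

View pics/topcrop.png

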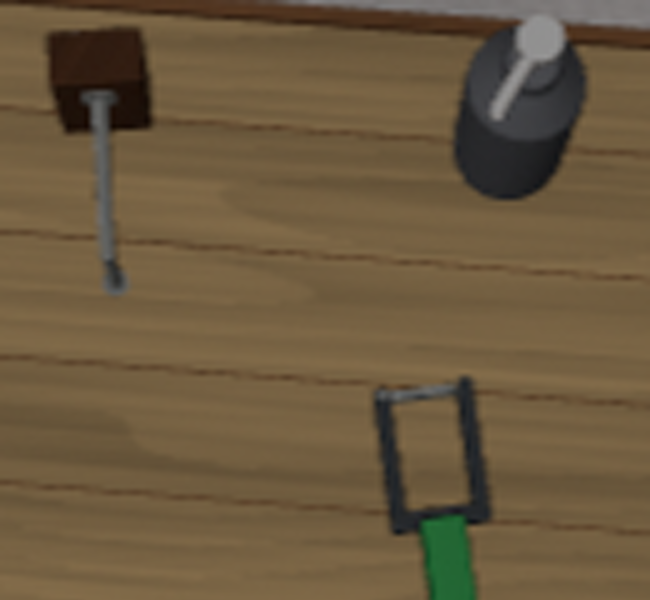

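View pics/scenecrop.png

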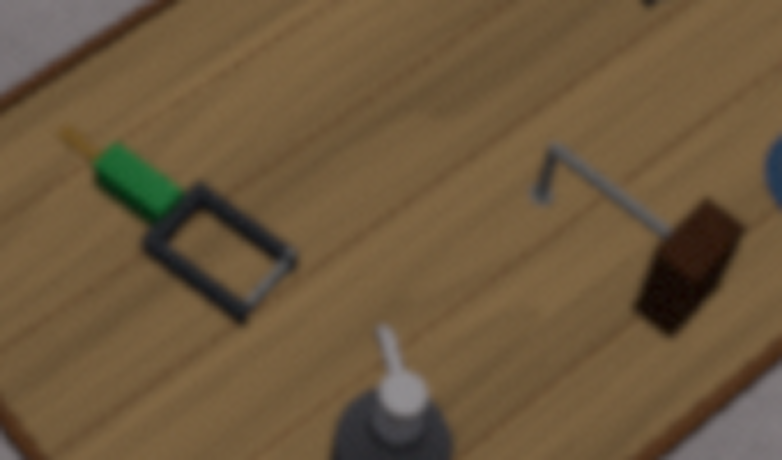

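Run:
```python
from h import *
import pickle
C={n:pickle.load(open(n+'0.pkl','rb')) for n in('scene','top')}
t=lambda x,y,z:onplane(C['top'],270+(x+.5)/5-.5,60+(y+.5)/5-.5,z)
s=lambda x,y,z:onplane(C['scene'],270+(x+.5)/4.6-.5,190+(y+.5)/4.6-.5,z)
print('rod base',t(116,287,.012),s(541,198,.012))
print('rod top',t(108,262,.067),s(555,148,.067))
print('bar far',t(100,98,.067),s(668,232,.067))
for a,b,nm in(((382,397),(243,317),'R tip?'),((466,382),(292,258),'L tip'),((402,527),(0,0),''),((484,518),(0,0),'')): print(nm,t(*a,.032),)
for b in((243,317),(292,258),(155,240),(203,190)): print('s',s(*b,.032))
```

```text
rod base [ 6.18568457e-01 -4.39609280e-04  1.20000000e-02] [ 0.61970819 -0.00281792  0.012     ]
rod top [ 0.61652981 -0.00069178  0.067     ] [ 0.61873065 -0.00113473  0.067     ]
bar far [0.70518801 0.00476709 0.067     ] [0.69903617 0.00517961 0.067     ]
R tip? [ 0.55300261 -0.14593488  0.032     ]
L tip [ 0.56136018 -0.19098596  0.032     ]
 [ 0.48248665 -0.15671186  0.032     ]
 [ 0.48754839 -0.200417    0.032     ]
s [ 0.56441434 -0.1969611   0.032     ]
s [ 0.55579126 -0.15015604  0.032     ]
s [ 0.49381707 -0.20116276  0.032     ]
s [ 0.48780263 -0.15790254  0.032     ]
```

Emit:
step_arm:
  dp:
    - [0.037, 0.046, 0]
    - [0.074, 0.092, 0]
    - [0.11, 0.138, 0]
    - [0.147, 0.184, 0]
    - [0.184, 0.23, 0]
  spin: [-0.03, -0.06, -0.1, -0.13, -0.16]
  grip: 1

```text
time_s: 0.72
eef_pos: [0.3564, -0.3172, 0.2562]
eef_rot: [-3.141, 0.0, 0.142]
ft_force: [0.9, -0.7, -0.9]
gripper_width: 0.999
```

Emit:
step_arm:
  dp:
    - [0.035, 0.045, -0.01]
    - [0.07, 0.09, -0.02]
    - [0.105, 0.136, -0.03]
    - [0.105, 0.136, -0.04]
    - [0.105, 0.136, -0.04]
  spin: [0, 0, 0, 0, 0]

```text
time_s: 1.35
eef_pos: [0.46, -0.183, 0.2157]
eef_rot: [-3.141, 0.002, 0.143]
ft_force: [-0.0, -1.0, 0.6]
gripper_width: 1.002
```

```bash
cat >> h.py <<'E'
from scipy.spatial.transform import Rotation as Ro
def wT(o,c):
    W=np.eye(4); W[:3,:3]=Ro.from_euler('xyz',o['eef_rot']).as_matrix(); W[:3,3]=o['eef_pos']; return W@c['tool_from_camera']
E
python3 - <<'E'
from h import *
import pickle
o=observe(); print(o['time_s'],o['eef_pos'],o['eef_rot'],o['qpos'].round(2))
c=grab('wrist'); save(c,'w1.png'); pickle.dump((o,c),open('w1.pkl','wb')); print(wT(o,c).round(3))
E
```

```text
1.35 [ 0.45995911 -0.18298907  0.21572052] [-3.14117097e+00  1.51928193e-03  1.42793439e-01] [ 0.26  0.65  0.09  1.83 -0.09  0.67 -1.02]
[[ 0.142  0.942  0.303  0.538]
 [-0.99   0.135  0.043 -0.173]
 [-0.    -0.306  0.952  0.333]
 [ 0.     0.     0.     1.   ]]
```

View pics/w1.png

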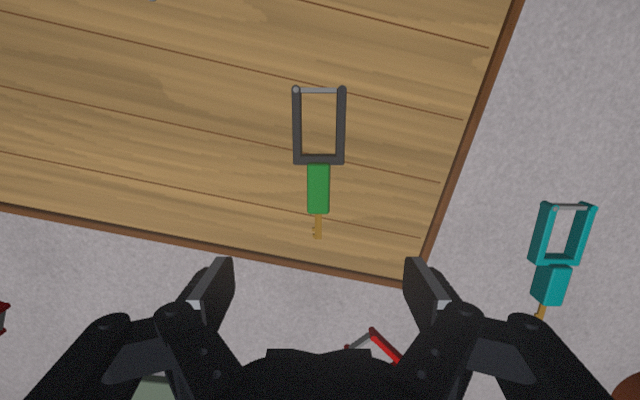

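Wrist view: the green clip is aligned with the image, with its handle at (318,188), the gate at (320,90) and the key behind at (318,225).

Run:
```python
from h import *
import pickle
o,c=pickle.load(open('w1.pkl','rb'));T=wT(o,c)
hsv=cv2.cvtColor(c['img'],cv2.COLOR_RGB2HSV)
m=cv2.inRange(hsv,(50,110,40),(75,255,255)); m[240:]=0
ct=max(cv2.findContours(m,0,1)[0],key=cv2.contourArea)
ap=cv2.approxPolyDP(ct,3,True).reshape(-1,2); print(ap.tolist(),cv2.boundingRect(ct))
x,y,w,h=cv2.boundingRect(ct)
for v in (y+2,y+h//2,y+h-3):
    cols=np.where(m[v])[0]; print(v,cols.min(),cols.max(), (hsv[v,(cols.min()+cols.max())//2]), onplane(c,(cols.min()+cols.max())/2,v,.04,T).round(4), np.linalg.norm(onplane(c,cols.min(),v,.04,T)-onplane(c,cols.max()+1,v,.04,T)))
print('hdl front',onplane(c,318,y,.04,T),'back',onplane(c,318,y+h,.04,T))
print('gate ends L',onplane(c,296,89,.03,T),'R',onplane(c,342,89,.03,T))
print('crosspiece',onplane(c,293,163,.03,T),onplane(c,344,163,.03,T))
```

```text
[[310, 163], [308, 212], [326, 213], [329, 166]] (307, 163, 23, 51)
165 308 328 [ 63 130 112] [ 0.4843 -0.1799  0.04  ] 0.021290200355833663
188 307 328 [ 63 134 131] [ 0.4603 -0.1828  0.04  ] 0.022861366704471944
211 308 328 [ 65 142 129] [ 0.4353 -0.1869  0.04  ] 0.022381420860809555
hdl front [ 0.48628301 -0.1795813   0.04      ] back [ 0.43196206 -0.18733735  0.04      ]
gate ends L [ 0.55301968 -0.14847642  0.03      ] R [ 0.55933921 -0.19265806  0.03      ]
crosspiece [ 0.48082218 -0.15392658  0.03      ] [ 0.48838289 -0.20674364  0.03      ]
```

Emit:
step_arm:
  dp:
    - [0, 0, -0.045]
    - [0, 0, -0.09]
    - [0, 0, -0.13]
    - [0, 0, -0.16]
    - [0, 0, -0.174]
  spin: [0, 0, 0, 0, 0]

```text
time_s: 2.02
eef_pos: [0.4598, -0.1838, 0.0415]
eef_rot: [-3.141, 0.001, 0.141]
ft_force: [0.0, 0.4, 0.8]
gripper_width: 1.0
```

Emit:
step_arm:
  dp:
    - [0, 0, 0]
    - [0, 0, 0]
    - [0, 0, 0]
    - [0, 0, 0]
    - [0, 0, 0]
  spin: [0, 0, 0, 0, 0]
  grip: 0
  force: 40

```text
time_s: 2.65
eef_pos: [0.4608, -0.183, 0.0431]
eef_rot: [3.141, -0.001, 0.143]
ft_force: [-1.6, 0.4, 12.3]
gripper_width: 0.276
```

Emit:
step_arm:
  dp:
    - [0, 0, 0]
    - [0, 0, 0]
    - [0, 0, 0]
    - [0, 0, 0]
    - [0, 0, 0]
  spin: [0, 0, 0, 0, 0]

```text
time_s: 3.28
eef_pos: [0.4608, -0.1829, 0.0431]
eef_rot: [3.141, -0.001, 0.143]
ft_force: [-1.2, 0.0, 12.3]
gripper_width: 0.273
```

Emit:
step_arm:
  dp:
    - [0, 0, 0.008]
    - [0.006, 0.03, 0.014]
    - [0.014, 0.075, 0.014]
    - [0.022, 0.12, 0.014]
    - [0.03, 0.155, 0.014]
  spin: [0, 0, -0.03, -0.06, -0.08]

```text
time_s: 3.9
eef_pos: [0.4907, -0.0258, 0.0568]
eef_rot: [-3.141, -0.0, 0.063]
ft_force: [0.1, -0.7, -1.3]
gripper_width: 0.268
```

Emit:
step_arm:
  dp:
    - [0.002, 0.018, 0]
    - [0.002, 0.018, 0]
    - [0.002, 0.018, 0]
    - [0.002, 0.018, 0]
    - [0.002, 0.018, 0]
  spin: [0, 0, 0, 0, 0]

```text
time_s: 4.53
eef_pos: [0.4924, -0.0104, 0.0563]
eef_rot: [-3.142, -0.0, 0.062]
ft_force: [-1.1, 0.3, -0.6]
gripper_width: 0.27
```

Run:
```python
from h import *
import pickle
o=observe(); print(o['time_s'],o['eef_pos'],o['eef_rot'],o['qpos'].round(2),o['ft_force'])
c=grab('wrist'); save(c,'w2.png'); pickle.dump((o,c),open('w2.pkl','wb')); print(wT(o,c).round(3))
```

```text
4.525 [ 0.49242881 -0.0103811   0.05633467] [-3.1415818e+00 -2.7888683e-05  6.1888541e-02] [-0.09  0.94  0.09  1.96 -0.3   0.26 -1.26] [-1.06718564  0.33674597 -0.58567237]
[[ 0.061  0.951  0.304  0.571]
 [-0.998  0.058  0.019 -0.006]
 [-0.    -0.305  0.952  0.174]
 [ 0.     0.     0.     1.   ]]
```

View pics/w2.png

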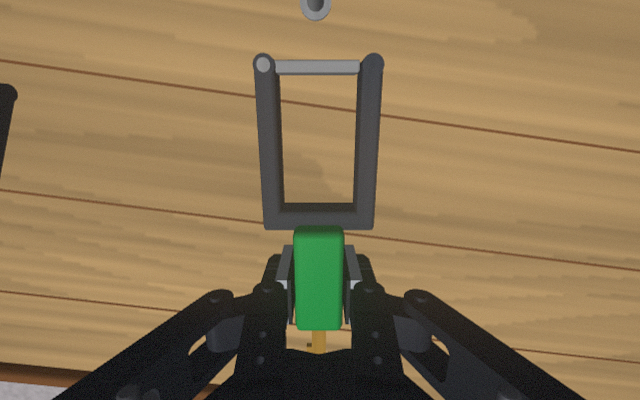

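Run:
```python
from h import *
import pickle
o,c=pickle.load(open('w2.pkl','rb'));T=wT(o,c)
print(c['fx'],'foot',onplane(c,315,7,.013,T),'diam',onplane(c,331,7,.013,T)-onplane(c,300,7,.013,T))
for u,v in((281,70),(358,70),(284,200),(354,200)): print(onplane(c,u,v,.040,T).round(4))
print('fork hi', onplane(c,264,66,.042,T),onplane(c,372,66,.042,T))
cv2.imwrite('pics/w2c.png',cv2.cvtColor(cv2.resize(c['img'][0:120,220:420],None,fx=4,fy=4,interpolation=cv2.INTER_CUBIC),cv2.COLOR_RGB2BGR))
```

```text
291.53993074652493 foot [ 0.61704959 -0.00187468  0.013     ] diam [ 0.0009037  -0.01475295  0.        ]
[0.5855 0.0103 0.04  ]
[ 0.5875 -0.022   0.04  ]
[0.5283 0.0076 0.04  ]
[ 0.5304 -0.026   0.04  ]
fork hi [0.58638475 0.01713159 0.042     ] [ 0.58911141 -0.02737448  0.042     ]
```

View pics/w2c.png

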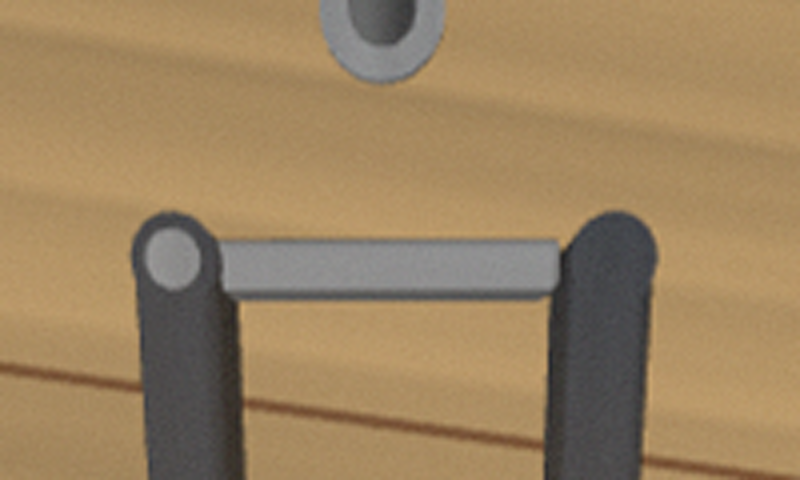

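Rod base at wrist (315,7), about (0.6175, -0.0015). The mouth is centred about 2.5 mm to -y of it, with the gate shut. I'll correct y by +3 mm, lower, then push.

Emit:
step_arm:
  dp:
    - [0, 0.003, -0.004]
    - [0, 0.003, -0.008]
    - [0, 0.003, -0.012]
    - [0, 0.003, -0.012]
    - [0, 0.003, -0.012]
  spin: [0, 0, 0, 0, 0]

```text
time_s: 5.2
eef_pos: [0.4924, -0.0069, 0.0443]
eef_rot: [-3.142, 0.0, 0.063]
ft_force: [-0.6, -0.6, -0.7]
gripper_width: 0.272
```

Emit:
step_arm:
  dp:
    - [0.008, 0.0005, 0]
    - [0.016, 0.001, 0]
    - [0.024, 0.0015, 0]
    - [0.032, 0.002, 0]
    - [0.04, 0.0025, 0]
  spin: [0, 0, 0, 0, 0]

```text
time_s: 5.82
eef_pos: [0.5327, -0.0043, 0.0442]
eef_rot: [-3.141, 0.001, 0.063]
ft_force: [-3.9, 0.4, -1.4]
gripper_width: 0.273
```

Run:
```python
from h import *
import pickle
o=observe(); print(o['time_s'],o['eef_pos'],o['eef_rot'],o['ft_force'])
c=grab('wrist'); save(c,'w3.png'); pickle.dump((o,c),open('w3.pkl','wb'))
```

```text
5.825 [ 0.53269573 -0.00433717  0.04416995] [-3.14149959e+00  7.43604561e-04  6.26710008e-02] [-3.87078367  0.38904011 -1.41687781]
```

View pics/w3.png

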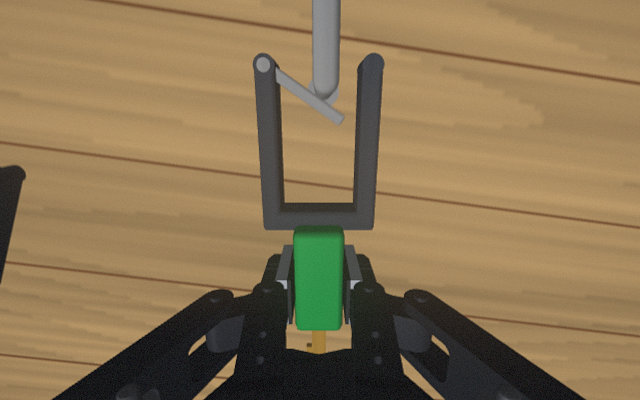

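The gate is swinging inward (free end at (342,120)) with the rod inside the mouth at (322,92). I'll carry on.

Emit:
step_arm:
  dp:
    - [0.008, 0.0005, 0]
    - [0.016, 0.001, 0]
    - [0.024, 0.0015, 0]
    - [0.032, 0.002, 0]
    - [0.039, 0.0025, 0]
  spin: [0, 0, 0, 0, 0]

```text
time_s: 6.5
eef_pos: [0.5722, -0.0019, 0.0443]
eef_rot: [3.141, -0.001, 0.063]
ft_force: [-0.7, 0.1, -1.2]
gripper_width: 0.271
```

Run:
```python
from h import *
import pickle
o=observe(); print(o['time_s'],o['eef_pos'],o['eef_rot'],o['ft_force'])
c=grab('wrist'); save(c,'w4.png'); pickle.dump((o,c),open('w4.pkl','wb'))
```

```text
6.5 [ 0.57224197 -0.00191617  0.04434283] [ 3.14144438e+00 -6.73387864e-04  6.26949982e-02] [-0.67907437  0.12623217 -1.19589274]
```

View pics/w4.png

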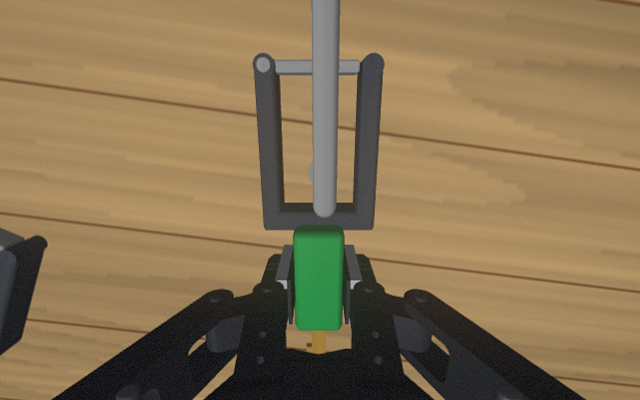

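Gate shut again at (320,67) with the rod inside. Lower to the tray and release.

Emit:
step_arm:
  dp:
    - [0, 0, -0.001]
    - [0, 0, -0.0015]
    - [0, 0, -0.002]
    - [0, 0, -0.002]
    - [0, 0, -0.002]
  spin: [0, 0, 0, 0, 0]

```text
time_s: 7.18
eef_pos: [0.5715, -0.0019, 0.0431]
eef_rot: [-3.141, -0.001, 0.063]
ft_force: [-5.1, 0.2, 17.5]
gripper_width: 0.275
```

Emit:
step_arm:
  dp:
    - [0, 0, 0]
    - [0, 0, 0]
    - [0, 0, 0]
    - [0, 0, 0]
    - [0, 0, 0]
  spin: [0, 0, 0, 0, 0]
  grip: 0.7

```text
time_s: 7.8
eef_pos: [0.5714, -0.0018, 0.0422]
eef_rot: [-3.141, 0.0, 0.063]
ft_force: [-0.5, 0.8, -0.5]
gripper_width: 0.7
```

Emit:
step_arm:
  dp:
    - [0, 0, 0.02]
    - [0, 0, 0.05]
    - [0, 0, 0.09]
    - [-0.01, 0, 0.14]
    - [-0.04, 0, 0.18]
  spin: [0, 0, 0, 0, 0]

```text
time_s: 8.43
eef_pos: [0.5315, -0.0019, 0.2238]
eef_rot: [3.142, -0.001, 0.063]
ft_force: [0.4, -0.0, 1.2]
gripper_width: 0.702
```

Emit:
step_arm:
  dp:
    - [-0.04, -0.04, 0.02]
    - [-0.07, -0.09, 0.02]
    - [-0.1, -0.14, 0.02]
    - [-0.1, -0.18, 0.02]
    - [-0.1, -0.18, 0.02]
  spin: [0, 0, 0, 0, 0]

```text
time_s: 9.05
eef_pos: [0.4309, -0.1844, 0.2424]
eef_rot: [3.141, -0.0, 0.059]
ft_force: [0.9, 1.1, -0.4]
gripper_width: 0.697
```

Run:
```python
from h import *
import pickle
o=observe(); print(o['time_s'],o['eef_pos'],o['ft_force'])
ims=[]
for n in('scene','top'):
    c=grab(n); pickle.dump(c,open(n+'5.pkl','wb')); save(c,n+'5.png')
    im=cv2.cvtColor(c['img'],cv2.COLOR_RGB2BGR)
    a=im[110:290,330:500] if n=='scene' else im[40:220,190:360]
    ims.append(cv2.resize(a,(390,413),interpolation=cv2.INTER_CUBIC))
    hsv=cv2.cvtColor(c['img'],cv2.COLOR_RGB2HSV)
    m=cv2.inRange(hsv,(8,190,120),(16,255,255)); k,l,s,ce=cv2.connectedComponentsWithStats(m)
    print(n,'orange',[ce[i] for i in range(1,k) if s[i,4]>30])
    m=cv2.inRange(hsv,(50,120,50),(75,255,255)); k,l,s,ce=cv2.connectedComponentsWithStats(m)
    print(n,'green',[(ce[i],onplane(c,*ce[i],.04).round(4)) for i in range(1,k) if s[i,4]>30])
cv2.imwrite('pics/fin.png',np.hstack(ims))
```

```text
9.05 [ 0.43087549 -0.18442059  0.24240103] [ 0.91719275  1.12564553 -0.39971177]
scene orange [array([404.67532468, 158.05194805])]
scene green [(array([374.89051095, 216.98540146]), array([ 0.5715, -0.0061,  0.04  ]))]
top orange [array([209.98051948, 161.25974026])]
top green [(array([292.27428571, 131.76      ]), array([ 0.5704, -0.0019,  0.04  ]))]
```

View pics/fin.png

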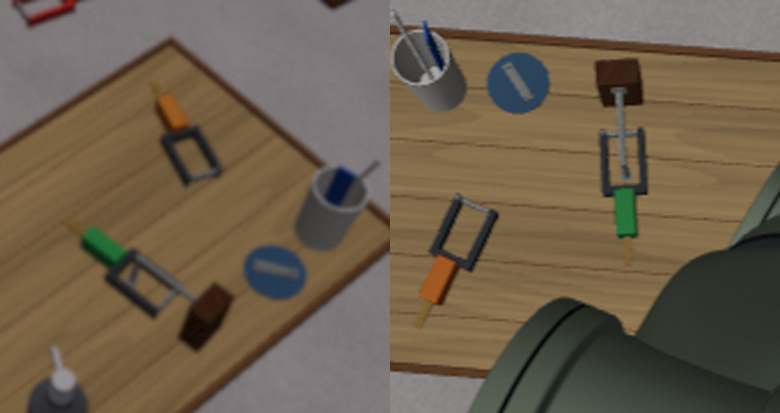

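The clip lies flat with the rod inside and the gate shut. The orange clip has not moved and the arm is clear.

```bash
python3 -c "
from plant import sign_off
print(sign_off())"
```

```text
the job is handed in; nothing more can be done
None
```

The green clip is clipped onto the dock's eye. I gripped it by the handle, carried it just above the tray and pushed its mouth onto the rod until the gate swung in. I then lowered it to the tray, let go and backed the arm away. I handed the job in at about 9 s of the 38 s allowed.

**Last checks:**
- **Gate:** the last wrist picture, taken before I let go, showed the gate shut with the rod inside. The scene and top views after release agree. By my estimate the rod sits about 47 mm ahead of the handle's middle, inside the 55 mm snap limit.
- **Clip:** it looks flat on the tray in both views. The two views put the handle within about 4 mm of each other.
- **Orange clip:** it moved less than 0.2 pixel in both views, so it stayed where it was.
- **Forces:** the highest wrist reading at the end of a move was about 18 N, when pressing the clip onto the tray.

No check failed.

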